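Clamp the short tube with the thumbwheel

ROBOT

A 6-joint arm with a two-finger parallel gripper is mounted at the origin on a cart in front of the work surface, level with it; the furniture and walls round the work are solid. World frame = base frame: x ahead of the robot, y to its left, z up, the work surface at z = 0. Lengths are in mm, angles in rad, forces in N, time in s.
With the tool pointing down it reaches from about 350 to 725 mm from the base axis. Payload 6 kg.
Tool frame: the origin (TCP) lies midway between the tips of the shut fingers; the grasp point (between the pads) lies bot.tcp_to_grasp behind it (bot.tcp_to_grasp is the distance from the TCP to the grasp point, in mm); z points along the fingers, y is the line along which they close (so a half turn about z gives the same grasp; the last joint's range is limited). The gripper opens to 85 mm and grips with 20 to 120 N. Pads are 22 mm wide; open, the fingers measure 114 mm over their backs; the gripper's body (76 mm by 85 mm) begins 54 mm behind the grasp point. The pads swing forward as they close: fully open they stand 13 mm farther back than shut.
Start: joints at [1.444, 0.04, 0.085, 0, -1.615, -0.334], TCP at [266.77, 537.405, 205.461] pointing down, gripper open.
Joint ranges: [-2.56, 2.56], [-1.29, 2.01], [-1.08, 1.49], [-3.29, 1.98], [-2.81, -0.18], [-2.99, 2.99]. Speed limits (rad/s): [2.57, 2.57, 3.01, 3.14, 3.14, 3.14].

INTERFACE

Orientations are given as [roll, pitch, yaw] about the fixed x, y, z axes, in that order (R = Rz(yaw) Ry(pitch) Rx(roll)).
In Python, from bench import bot gives the robot as it stands. Calls block until the motion is done:
- bot.reach(position, orientation): joint-space move of the TCP to a pose.
- bot.servo_line(position, v=150, rotation=None, max_force=None): straight line of the TCP; rotation=None keeps the orientation; v is the mean speed in mm/s. With max_force (N) it stops when the force on the tool has changed by that much, and returns True; else False.
- bot.set_joints(angles): joint-space move.
- bot.grip(opening, squeeze=None): finger opening in mm; squeeze is the grip in N (None keeps the last); returns when the fingers have stopped.
- bot.pause(seconds).
- bot.inverse_kinematics(position, orientation): joint angles nearest the present ones, or None.
- bot.sense(): the state.
- bot.snapshot(name): name is "scene" or "top"; returns a dict with "image" (480x640x3 uint8, red, green, blue), "fx", "fy", "cx", "cy" (pixels), "T" (4x4, takes a point from camera to world coordinates). Camera axes: x right, y down, z forward; pixel columns grow to the right and rows downward; lengths in mm; the calibration is good to about 2 mm. A picture is of the moment at which its call begins. There is no depth.
A pose or a line that the arm cannot do raises bot.MotionError and nothing moves.
- bot.finish_job(): hands the job in; it is judged then, once.
Trained networks look in a picture, given as the dict that the camera call returned (one of the last four; its "shot" number tells which), for a name from the list of things; names that differ only in an ending like _2 or _b are one class to them, and where a whole thing is asked for, a point or a joint stands for the part that bears it (a point fixed in the world has none). Each returns a list of dicts, best first, with "score" (0 to 1); they miss things now and then, are a little off and sometimes report something else, mostly with a low value. They report only what shows in the picture. A call takes as long as a camera call.
- bot.search_frame(thing, picture): "centre" ([column, row] as shares, 0 to 1, of the picture: columns of its width, rows of its height, amid what is visible of it).
- bot.trace(thing, picture): "region" (480x640 bool, what is visible of it) and "centre" ([column, row] as shares, 0 to 1, of the picture: columns of its width, rows of its height, amid what is visible of it).
- bot.place_of(thing, picture): "centre" ([column, row] as shares, 0 to 1, of the picture: columns of its width, rows of its height: a listed point, or the origin of a listed thing).
The state is a dict: "time_s": time; "qpos": joint angles; "qvel": joint speeds; "joint_efforts": joint torques, N m; "position": TCP position; "eef_rot": TCP orientation; "force": force on the tool from outside, world axes, zero at the start; "ft_torque": the same for the moment, N m; "width": finger opening in mm; "grip_force": force on a finger pad.
Only numpy, scipy, OpenCV 4.12 (cv2) and the standard library are available. Lean on these libraries where they do the work, as an engineer would, in place of code of your own. Each camera call takes 0.05 s, during which the arm holds its last target. There are 200 camera calls.

TASK

Clamp the shorter of the two square tubes in the end-clamp jig: roll the jig's thumbwheel with a fingertip until the jaw is open wide enough, lay the tube flat in the bed between the stop and the jaw, then roll the wheel back until the jaw holds the tube snugly end to end. Move the jaw only by its wheel, and leave the long tube and the other things on the bench where they are.

Things in the scene. Friction and masses are not known exactly. Their poses are not given: they have to be found in the camera images.
- clamp_jig: End-clamp jig bolted to the bench: dark steel base 64 x 250 x 10 mm with grey stop block, bed with two low rails, aluminium jaw and grey wheel housing. Origin: centre of the base's underside; z up, y along the jig from the stop (-y) to the wheel (+y), x across. Housing: y 59 to 125 mm, x -30 to 30 mm, top at z = 55 mm
- jaw (a joint): slide of the aluminium jaw (42 mm wide, 16 thick, top at z = 38 mm) along the jig's y. Gap between stop and jaw = 78 mm + this value; 0 closest, 0.048 m fully open. Starts too close for the tube. Geared to the wheel: 15 mm per radian, about 0.6 mm per mm rolled at the wheel's rim; stays where it is left (friction 1.5 N)
- wheel_top (a point): top of the thumbwheel at rest, 60 mm above the bench. Its 5 mm above the housing cannot be pinched. The wheel (and the jaw with it) is sprung: yields up to 3 mm down (1.5 N at first touch, 6 N at 3 mm). Friction drives it: a fingertip pressed on it and drawn towards the jig's +y (away from the stop) opens the jaw, towards -y closes it. A stroke moves the jaw some 8 to 20 mm; repeat as needed
- bed_centre (a point): where the middle of the short tube's underside belongs when its end touches the stop: on the bed's top, x = 0, y = -54.5 mm, z = 10 mm in the jig's frame. Wall cabinets hang 0.45 m above the bench behind x = 0.58 m: stay low when reaching far out
- short_tube: the tube to clamp: off-white square tube 25 x 25 x 105 mm, about 0.1 kg, lying on the bench; origin at its middle (12.5 mm above what it lies on), x axis along its length
- long_tube: the other off-white square tube, 25 x 25 x 145 mm, lying on the bench, not to be moved; origin at its middle, x axis along its length
- glue_bottle: white bottle with a red nozzle, 38 mm in diameter, 113 mm tall, standing loose between the tubes and the jig; origin at the centre of its underside. Not to be disturbed
- bush: grey flanged steel bush, 41 mm in diameter, 33 mm tall, standing loose; origin at the centre of its underside. Not to be disturbed
- nut2: large grey hex nut 30 x 35 x 15 mm lying loose; origin at the centre of its underside. Not to be disturbed
- cap_white: off-white plastic cap, 32 mm in diameter, 21 mm tall, loose; origin at the centre of its underside. Not to be disturbed
- bush_brass: plain brass-coloured bush, 26 mm in diameter, 29 mm tall, standing loose; origin at the centre of its underside. Not to be disturbed
- bolt_e: grey hex bolt 22 x 88 x 19 mm lying loose, its length along its y axis; origin under its middle. Not to be disturbed
- wheel_axle (a point): centre of the thumbwheel: a black knurled wheel 48 mm in diameter, 14 mm wide, axle along the jig's x, at y = 92.5 mm, z = 36 mm of the jig's frame, buried in a slot of the housing
- stop_face (a point): foot of the stop's clamping face, on the bed (x = 0, y = -107 mm, z = 10 mm in the jig's frame); the stop is 50 mm wide, its top at z = 39 mm. From here the two rails run 72 mm towards the jaw, leaning outwards: about 27 mm apart at the bed, 35 mm at their tops, which are at z = 20 mm

How it is judged:
By the outcome, as a careful person would: the job done as asked, in the order asked, and still so for the second after the job is handed in, with the robot touching nothing.
It also fails if it takes over 72 s, if anything falls off the work surface, if the arm or the gripper's body presses on something with over 40 N, if the wrist force passes 120 N, or if a joint passes its speed limit or range.

## Working session

There is one attempt and no reset: what is moved stays moved. The work goes in short steps, each a Python script; the robot and the scene stay as the last script left them, time stands still between calls to the robot, and variables do not carry over. Pictures are saved under pics/ and viewed, at most 10 in all, crops included, and the job is handed in when it is done.

```bash
mkdir -p pics; cat > h.py <<'E'
import numpy as np, cv2
from bench import bot
def ray(p,c):
    u=np.array([c[0]*640,c[1]*480]); d=np.array([(u[0]-p['cx'])/p['fx'],(u[1]-p['cy'])/p['fy'],1.])
    T=np.array(p['T']); return T[:3,3],T[:3,:3]@d
def onz(p,c,z):
    o,d=ray(p,c); return o+d*(z-o[2])/d[2]
def tri(pcs):
    A=np.zeros((3,3));b=np.zeros(3)
    for p,c in pcs:
        o,d=ray(p,c); d=d/np.linalg.norm(d); M=np.eye(3)-np.outer(d,d); A+=M;b+=M@o
    x=np.linalg.solve(A,b); r=[np.linalg.norm(np.cross(x-ray(p,c)[0],ray(p,c)[1]/np.linalg.norm(ray(p,c)[1]))) for p,c in pcs]
    return x,max(r)
def save(p,n): cv2.imwrite('pics/'+n+'.png',p['image'][:,:,::-1])
E
python3 - <<'E'
from h import *
np.set_printoptions(precision=1,suppress=True)
s=bot.snapshot("scene");t=bot.snapshot("top");save(s,'s0');save(t,'t0')
print(s['T'],t['T'],t['fx'],bot.tcp_to_grasp,bot.sense()['eef_rot'])
for n in "clamp_jig wheel_top bed_centre stop_face wheel_axle jaw short_tube long_tube glue_bottle bush nut2 cap_white bush_brass bolt_e".split():
    try:
        a=bot.place_of(n,s);b=bot.place_of(n,t)
    except Exception as e: print(n,e);continue
    print(n,[(np.array(q['centre'])*[640,480],round(q['score'],2)) for q in a[:2]],[(np.array(q['centre'])*[640,480],round(q['score'],2)) for q in b[:2]])
    if a and b: print('   ',*tri([(s,a[0]['centre']),(t,b[0]['centre'])]))
E
```

```text
[[   0.8   -0.4    0.5 -175.6]
 [  -0.6   -0.5    0.6 -766. ]
 [   0.    -0.8   -0.6  924.7]
 [   0.     0.     0.     1. ]] [[  -0.    -1.     0.1  324.6]
 [  -1.     0.     0.     1.5]
 [  -0.    -0.1   -1.  1345.3]
 [   0.     0.     0.     1. ]] 509.88435155072574 18.700000000000003 [ 3.1 -0.  -0.5]
clamp_jig [(array([279.7, 221.2]), 0.61), (array([404.6, 298.7]), 0.42)] [(array([245.8, 225.8]), 0.74), (array([442.2, 199.3]), 0.26)]
    [493.6 204.8  -2.9] 3.3170836385123157
wheel_top [] [(array([204.6, 223.6]), 0.68)]
bed_centre [(array([291.6, 228.8]), 0.67)] [(array([261.3, 231.3]), 0.75)]
    [485.4 157.2   5.1] 6.2933915929664765
stop_face [(array([299.2, 239.8]), 0.58)] [(array([286.7, 231.6]), 0.82)]
    [474.5  94.6  16.4] 3.36660765601918
wheel_axle [(array([267.6, 189.1]), 0.43)] [(array([207.5, 217.9]), 0.62), (array([439.4, 197.8]), 0.16)]
    [513.7 294.7  40.8] 1.5614922593722564
jaw it knows: bed_centre, bolt, bush, bush_brass, cap_white, clamp_jig, glue_bottle, long_tube, nut, short_tube, stop_face, wheel_axle, wheel_top
short_tube [(array([338.4, 292.7]), 0.77)] 
[... 313 characters left out ...]
3.7   4.4] 4.110761079927092
bush [(array([408. , 300.3]), 0.87)] [(array([395.6, 201.4]), 0.52)]
    [ 558.5 -198.4  -11.6] 0.5424450546016463
nut2 [(array([339.8, 339.6]), 0.69), (array([287.2, 280.1]), 0.21)] [(array([397.6, 279.6]), 0.43)]
    [ 350.6 -198.2    3.8] 2.338702679935643
cap_white [(array([287.6, 282. ]), 0.43)] [(array([317.3, 271.5]), 0.63), (array([438.9, 197.4]), 0.55)]
    [373.4  13.3  -6.3] 0.8673619144605277
bush_brass [(array([203.4, 225.2]), 0.51)] [(array([202.4, 291.4]), 0.67)]
    [324.5 317.   -5.2] 1.133955865989298
bolt_e [(array([450.4, 327.6]), 0.59)] [(array([437.4, 196.6]), 0.61), (array([243.7, 226.2]), 0.41)]
    [ 571.1 -311.8  -11.4] 0.615309358559313
```

```bash
python3 - <<'E'
import cv2
t=cv2.imread('pics/t0.png');s=cv2.imread('pics/s0.png')
cv2.imwrite('pics/tc.png',cv2.resize(t[170:310,180:480],(800,373),interpolation=cv2.INTER_CUBIC)) 
cv2.imwrite('pics/sc.png',cv2.resize(s[150:360,190:470],(800,600),interpolation=cv2.INTER_CUBIC))
E
```

```text
(no output)
```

View pics/tc.png

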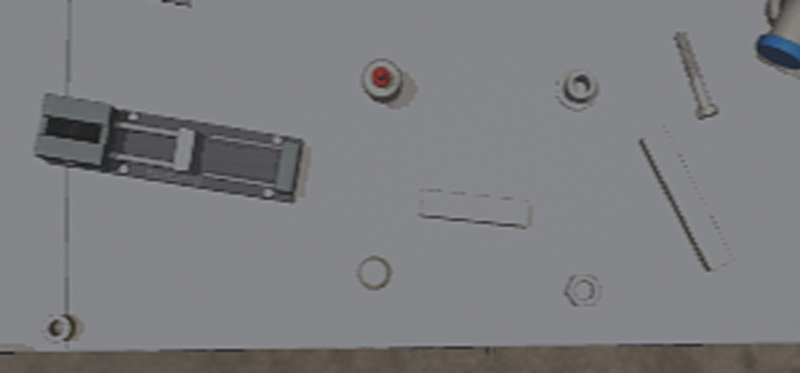

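View pics/sc.png

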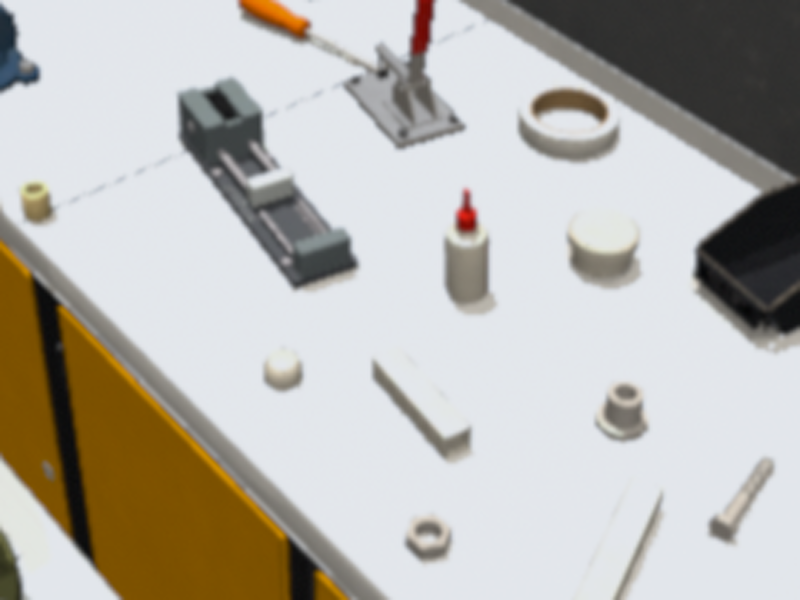

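The top view shows the jig at about (245,228) px with its stop to the right and housing to the left. The jaw is at about (249,226), the short tube at (358,248) and the long tube at (440,245). The scene view agrees. Next I'll refine the jig and tube poses by fitting silhouettes in both views.

```bash
cat > fit.py <<'E'
from h import *
from scipy.optimize import minimize
def box(x0,x1,y0,y1,z0,z1): return np.array([[x,y,z] for x in(x0,x1) for y in(y0,y1) for z in(z0,z1)],float)
JIG=[box(-32,32,-125,125,0,10),box(-30,30,59,125,10,55),box(-25,25,-125,-107,10,39)]
SH=[box(-52.5,52.5,-12.5,12.5,-12.5,12.5)]
def proj(p,X):
    T=np.array(p['T']); c=(X-T[:3,3])@T[:3,:3]
    return c[:,:2]/c[:,2:]*[p['fx'],p['fy']]+[p['cx'],p['cy']]
def render(p,boxes,q):
    k=4; m=np.zeros((480*k,640*k),np.uint8); c,s=np.cos(q[3]),np.sin(q[3]); R=np.array([[c,-s,0],[s,c,0],[0,0,1]])
    for b in boxes:
        h=cv2.convexHull(((proj(p,b@R.T+q[:3])+.5)*k*16).astype(np.int32)); cv2.fillConvexPoly(m,h,255,shift=4)
    return cv2.resize(m,(640,480),interpolation=cv2.INTER_AREA)/255.
def fit(boxes,views,q0):
    f=lambda q:sum(np.abs(render(p,boxes,q)-m).sum()/m.sum() for p,m in views)
    sim=np.array([q0]+[np.array(q0)+d for d in np.diag([12,12,8,.12])])
    r=minimize(f,q0,method='Nelder-Mead',options=dict(initial_simplex=sim,maxiter=250,xatol=.05,fatol=1e-4)); return r.x,r.fun
E
python3 - <<'E'
from fit import *
np.set_printoptions(precision=3,suppress=True)
s=bot.snapshot("scene");t=bot.snapshot("top")
for n,B,q0 in (("clamp_jig",JIG,[494,200,0,-.13]),("short_tube",SH,[436,-95,12.5,1.5])):
    ms=[bot.trace(n,p)[0]['region'] for p in(s,t)]
    for i,v in(('both',[(s,ms[0]),(t,ms[1])]),('s',[(s,ms[0])]),('t',[(t,ms[1])])):
        q,f=fit(B,v,q0); print(n,i,q,f)
        if i=='both':
            for k,(p,m) in enumerate(v):
                im=p['image'][:,:,::-1].copy()
                for c,mm in(((0,0,255),render(p,B,q)>.5),((0,255,0),m)):
                    cs,_=cv2.findContours(mm.astype(np.uint8),0,1); cv2.drawContours(im,cs,-1,c,1)
                c=np.argwhere(m).mean(0).astype(int); a=im[max(0,c[0]-50):c[0]+50,c[1]-66:c[1]+66]; cv2.imwrite(f'pics/f_{n}{k}.png',cv2.resize(a,(396,300)))
r=cv2.imread
cv2.imwrite('pics/f.png',np.vstack([np.hstack([r(f'pics/f_{n}{k}.png') for k in(0,1)]) for n in("clamp_jig","short_tube")]))
E
```

```text
clamp_jig both [494.327 203.333   3.549  -0.172] 0.13813732376047033
clamp_jig s [515.031 232.6   -24.647  -0.165] 0.04918477985509449
clamp_jig t [497.05  205.253 -21.922  -0.176] 0.0329253849190683
short_tube both [432.412 -92.873  16.303   1.456] 0.1593933599010665
short_tube s [433.83  -90.508  14.216   1.457] 0.06691987031032885
short_tube t [432.413 -92.742  16.064   1.457] 0.08972044263249855
```

View pics/f.png

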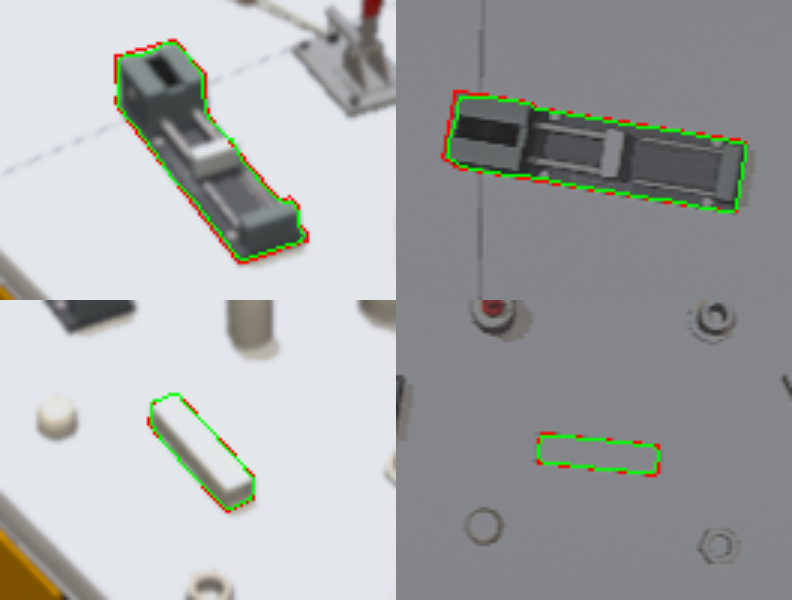

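The fits overlay well. The measured heights come out within about 4 mm of the stated ones (jig 3.5 mm against 0, tube 16.3 mm against 12.5), so I'll fix z to the known heights, refine x, y and yaw, and start stroking the wheel.

```bash
cat >> fit.py <<'E'
def fitz(boxes,views,q0,z):
    f=lambda q:sum(np.abs(render(p,boxes,[q[0],q[1],z,q[2]])-m).sum()/m.sum() for p,m in views)
    sim=np.array([q0]+[np.array(q0)+d for d in np.diag([8,8,.08])])
    r=minimize(f,q0,method='Nelder-Mead',options=dict(initial_simplex=sim,maxiter=200,xatol=.05,fatol=1e-4)); return r.x,r.fun
def jw(J,x,y,z):
    c,s=np.cos(J[2]),np.sin(J[2]); return np.array([J[0]+c*x-s*y,J[1]+s*x+c*y,z])
def gap(J,p):
    "brightness profile at jaw-top height along the jig; best 16 mm bright band"
    ys=np.arange(-100,58,.5); g=cv2.cvtColor(p['image'],cv2.COLOR_RGB2GRAY).astype(np.float32); P=0
    for x in(-17,-16,16,17):
        uv=proj(p,np.array([jw(J,x,y,38) for y in ys])).astype(np.float32)
        P=P+cv2.remap(g,uv[None,:,0].copy(),uv[None,:,1].copy(),1)[0]
    P=P/4; k=np.r_[-np.ones(12),np.ones(32)*24/32,-np.ones(12)]
    c=np.correlate(P,k,'same'); c[:28]=c[-28:]=-1e9; i=c.argmax(); return ys[i]-8+107,c[i]/24
E
python3 - <<'E'
from fit import *
import json
np.set_printoptions(precision=3,suppress=True)
s=bot.snapshot("scene");t=bot.snapshot("top"); out={}
for n,B,q0,z in (("clamp_jig",JIG,[494,203,-.172],0),("short_tube",SH,[433,-92,1.456],12.5)):
    ms=[bot.trace(n,p)[0]['region'] for p in(s,t)]
    for i,v in(('s',[(s,ms[0])]),('t',[(t,ms[1])]),('both',[(s,ms[0]),(t,ms[1])])):
        q,f=fitz(B,v,q0,z); print(n,i,q,f)
    out[n]=list(q)
json.dump(out,open('pose.json','w')); J=out['clamp_jig']
print(gap(J,s),gap(J,t))
for y in (np.pi/2,-np.pi/2):
    print([bot.inverse_kinematics(list(jw(J,0,92,70)),[np.pi,0,J[2]+y]),bot.inverse_kinematics(list(jw(J,0,-54,25)),[np.pi,0,J[2]+y]),bot.inverse_kinematics([out['short_tube'][0],out['short_tube'][1],15],[np.pi,0,out['short_tube'][2]-np.pi/2+y])])
E
```

```text
clamp_jig s [497.444 206.512  -0.178] 0.04521281212927867
clamp_jig t [494.303 202.902  -0.175] 0.030867365291000218
clamp_jig both [495.139 203.681  -0.178] 0.10777950016898816
short_tube s [436.055 -89.622   1.388] 0.1465435556938825
short_tube t [346.891 -60.135   2.091] 4.732788671023965
short_tube both [436.244 -89.687   1.399] 5.156271397447868
(np.float64(84.5), np.float64(45.22286478678385)) (np.float64(85.5), np.float64(48.838610331217446))
[array([ 0.862,  0.041, -0.162,  0.   , -1.368,  2.102]), array([ 0.698, -0.154, -0.432,  0.   , -1.293,  2.266]), array([ 0.254, -0.338, -0.602,  0.   , -1.307,  2.716])]
[array([ 0.862,  0.041, -0.162,  0.   , -1.368, -1.04 ]), array([ 0.698, -0.154, -0.432,  0.   , -1.293, -0.876]), array([ 0.254, -0.338, -0.602,  0.   , -1.307, -0.426])]
```

Jig is at about (495.4, 204, yaw −0.177) and the jaw gap is about 85 mm. Now the opening strokes.

```bash
cat > wheel.py <<'E'
from fit import *
J=[495.4,204.,-.177]; O=[np.pi,0,J[2]-np.pi/2]; WY=92.5
def stroke(a,b,z=57.5,v=60):
    "draw the tip over the wheel from offset a to b (jig y); returns forces"
    bot.servo_line(list(jw(J,0,WY+a,66)),v=200)
    bot.servo_line(list(jw(J,0,WY+a,z)),v=30,max_force=10)
    f0=bot.sense()['force']
    m=bot.servo_line(list(jw(J,0,WY+(a+b)/2,z)),v=v,max_force=15)
    f1=bot.sense()['force']
    m|=bot.servo_line(list(jw(J,0,WY+b,z)),v=v,max_force=15)
    f2=bot.sense()['force']; bot.servo_line(list(jw(J,0,WY+b,68)),v=100)
    return m,np.round([f0,f1,f2],1).tolist()
def look(): 
    s=bot.snapshot("scene");t=bot.snapshot("top"); return s,t,[np.round(gap(J,p),1).tolist() for p in(s,t)]
E
python3 - <<'E'
from wheel import *
bot.grip(0)
bot.reach(list(jw(J,0,WY-13,90)),O)
print(np.round(bot.sense()['force'],1))
print(stroke(-13,13)); print(bot.sense()['time_s'])
s,t,g=look();print(g,bot.sense()['time_s']);save(s,'s1');save(t,'t1')
a=s['image'][130:250,190:350,::-1];b=t['image'][165:285,170:330,::-1]
cv2.imwrite('pics/w1.png',cv2.resize(np.hstack([a,b]),(800,300),interpolation=cv2.INTER_CUBIC))
E
```

```text
[-1.1  0.1  0.3]
(False, [[0.4, 0.1, 0.3], [-0.2, 1.0, 0.4], [0.3, 0.3, -0.5]])
5.8417
[[84.0, 24.3], [85.0, 48.6]] 5.9417
```

View pics/w1.png

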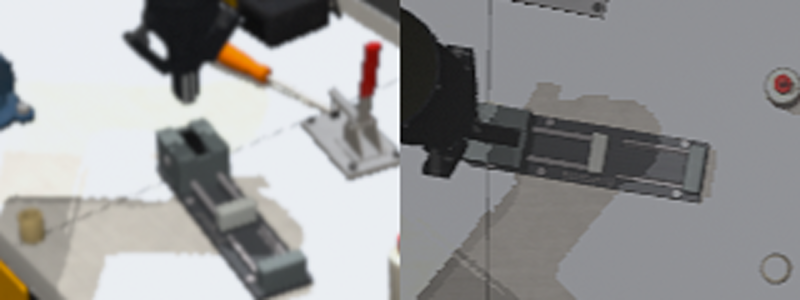

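The tip is above the housing, but no contact force registered and the jaw didn't move. I'll check where the tip really was.

```bash
python3 - <<'E'
from wheel import *
r=bot.sense();print(r['position'],r['width'],r['eef_rot'],jw(J,0,WY+13,68))
bot.servo_line(list(jw(J,0,WY,63)),v=100)
h=bot.servo_line(list(jw(J,0,WY,55.5)),v=15,max_force=3)
r=bot.sense();print(h,r['position'],np.round(r['force'],1),np.round(jw(J,0,WY,0),1))
s=bot.snapshot("scene");t=bot.snapshot("top")
for p in(s,t): print(proj(p,np.array([r['position'],jw(J,0,92.5,60)])))
c=proj(s,np.array([jw(J,0,92.5,60)]))[0].astype(int)
a=s['image'][c[1]-37:c[1]+38,c[0]-50:c[0]+50,::-1]
c=proj(t,np.array([jw(J,0,92.5,60)]))[0].astype(int)
b=t['image'][c[1]-37:c[1]+38,c[0]-50:c[0]+50,::-1]
cv2.imwrite('pics/w2.png',cv2.resize(np.hstack([a,b]),(800,300),interpolation=cv2.INTER_CUBIC))
print(bot.sense()['time_s'])
E
```

```text
[513.97143347 307.81653152  68.04779228] -0.008574825786872152 [-3.14158481e+00  4.13360784e-04 -1.74795889e+00] [513.97614894 307.85170528  68.        ]
False [511.70621401 295.08969814  55.50477565] [ 0.1 -0.1 -0.1] [511.7 295.1   0. ]
[[266.05113772 184.81183771]
 [265.97871748 183.42861404]]
[[206.36513925 217.39078609]
 [205.97919908 217.14868726]]
6.9833
```

View pics/w2.png

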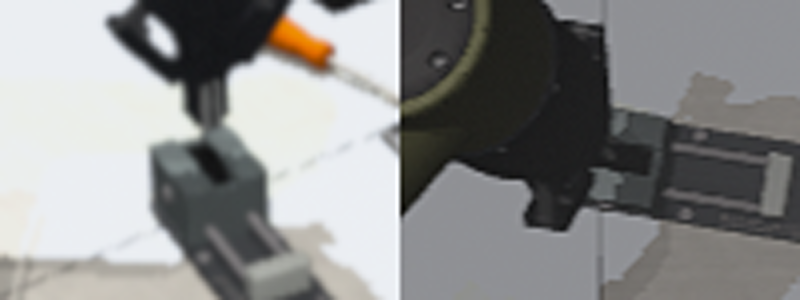

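Still no contact at z = 55.5, and in the scene view the tip looks roughly 6 px higher than projected. I'll probe lower with a 3 N stop and inspect closely.

```bash
python3 - <<'E'
from wheel import *
h=bot.servo_line(list(jw(J,0,WY,38)),v=12,max_force=3)
r=bot.sense();print(h,np.round(r['position'],1),np.round(r['force'],1))
s,t,g=look();print(g)
s0=cv2.imread('pics/s0.png')
out=[]
for im in(s['image'][:,:,::-1],s0):
    c=(266,184); a=cv2.resize(im[c[1]-37:c[1]+38,c[0]-25:c[0]+25],(400,600),interpolation=cv2.INTER_CUBIC)
    for X,col in((r['position'],(0,0,255)),(jw(J,0,92.5,60),(0,255,0)),(jw(J,30,125,55),(255,0,255)),(jw(J,-30,125,55),(255,0,255)),(jw(J,-30,59,55),(255,0,255)),(jw(J,30,59,55),(255,0,255))):
        u=proj(s,np.array([X]))[0]; cv2.circle(a,(int((u[0]-c[0]+25.5)*8),int((u[1]-c[1]+37.5)*8)),5,col,2)
    out.append(a)
cv2.imwrite('pics/w3.png',np.hstack(out));print(bot.sense()['time_s'])
E
```

```text
False [511.7 295.1  38.1] [-0.5 -0.7 -0.7]
[[83.5, 24.6], [85.0, 48.7]]
8.6917
```

View pics/w3.png

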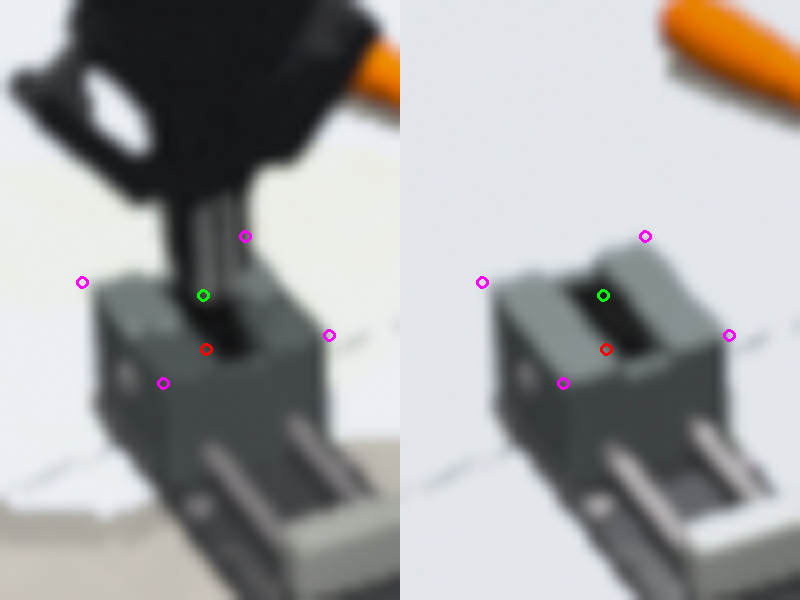

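In this view the real fingertip sits on the wheel-top marker although the TCP reads z = 38. So the tips are about 20 mm above the nominal TCP. I'll keep descending under the force stop to measure that offset by touch.

```bash
python3 - <<'E'
from wheel import *
h=bot.servo_line(list(jw(J,0,WY,22)),v=12,max_force=2.5)
r=bot.sense();print(h,np.round(r['position'],2),np.round(r['force'],1),r['width'],r['time_s'],r['qpos'])
E
```

```text
True [511.75 295.03  33.11] [-0.9  0.6  3.7] 0.22491481407605632 9.3167 [ 8.62252049e-01  6.42063336e-02 -2.06236464e-01  2.61874694e-04
 -1.30034135e+00 -1.03918034e+00]
```

Contact at TCP z ≈ 33, so the tip offset is about 25 mm. Stroke from here and check that the jaw moves.

```bash
cat >> wheel.py <<'E'
def stroke2(a,b,z=32.8,v=60):
    bot.servo_line(list(jw(J,0,WY+a,41)),v=200)
    bot.servo_line(list(jw(J,0,WY+a,z)),v=40,max_force=6)
    F=[bot.sense()['force']]
    for k in(1,2,3):
        m=bot.servo_line(list(jw(J,0,WY+a+(b-a)*k/3,z)),v=v,max_force=12); F.append(bot.sense()['force'])
        if m: break
    bot.servo_line(list(jw(J,0,WY+a+(b-a)*k/3,41)),v=120)
    return m,np.round(F,1).tolist()
E
python3 - <<'E'
from wheel import *
z=33
F=[]
for y in(5,10,15):
    m=bot.servo_line(list(jw(J,0,WY+y,32.8)),v=60,max_force=12);F.append(bot.sense()['force'])
    if m:break
bot.servo_line(list(jw(J,0,WY+y,42)),v=100)
print(m,y,np.round(F,1).tolist()); print(look()[2],bot.sense()['time_s'])
E
```

```text
False 15 [[-0.1, 0.9, 3.2], [-0.5, 0.4, 2.7], [-0.0, 1.3, 2.4]]
[[94.0, 26.9], [94.0, 45.3]] 10.4167
```

The jaw opened from 85 to 94 mm. Two more strokes.

```bash
python3 - <<'E'
from wheel import *
print(stroke2(-12,14));g=look()[2];print(g)
d=117-np.mean([q[0] for q in g])
n=min(28,d/.6+2)
print(stroke2(13-n,13)); print(look()[2],bot.sense()['time_s'])
# refine tube pose now that arm is away from it
import json
np.set_printoptions(precision=3,suppress=True)
s=bot.snapshot("scene");t=bot.snapshot("top")
V=[]
for p in(s,t):
    for r in bot.trace('short_tube',p)[:2]: print(np.argwhere(r['region']).mean(0),r['region'].sum(),r['score'])
for k in range(2):
  for n_,p,c in(('s',s,(338,293)),('t',t,(358,247))):
    for r in bot.trace('short_tube',p):
        m=r['region']
        if np.hypot(*(np.argwhere(m).mean(0)[::-1]-c))<8: V.append((p,m)); print(n_,fitz(SH,[(p,m)],[433,-92,1.456],12.5)); break
print('both',fitz(SH,V,[433,-92,1.456],12.5))
E
```

```text
(False, [[0.1, -0.2, 3.4], [0.9, 1.3, 3.7], [1.2, 1.4, 3.5], [0.4, 1.9, 2.8]])
[[109.5, 26.6], [109.5, 45.8]]
(False, [[0.4, 0.1, 3.4], [1.8, -0.5, 2.8], [1.3, 0.2, 3.8], [1.3, 1.2, 3.0]])
[[118.5, 29.6], [118.5, 48.1]] 13.9917
[290.246 337.189] 662 0.91
[247.847 357.969] 419 0.62
[219.261 210.899] 69 0.55
s (array([435.527, -90.125,   1.449]), np.float64(0.0484983117113915))
t (array([432.924, -92.88 ,   1.459]), np.float64(0.08127661565819645))
s (array([435.527, -90.125,   1.449]), np.float64(0.0484983117113915))
t (array([432.924, -92.88 ,   1.459]), np.float64(0.08127661565819645))
both (array([433.945, -91.894,   1.449]), np.float64(0.38843277362427064))
```

Gap is 118.5 mm and the tube is at (434, −92, yaw 1.45). Go grasp it, keeping the tips about 12 mm above the bench so they clear the rails later.

```bash
python3 - <<'E'
from wheel import *
T=[434.,-91.9,1.451]; OT=[np.pi,0,T[2]-np.pi]
bot.servo_line(list(jw(J,0,WY,90)),v=300)
bot.grip(60,40)
bot.reach([T[0],T[1],70],OT)
print(bot.servo_line([T[0],T[1],-13],v=120,max_force=8))
print(np.round(bot.sense()['force'],1))
bot.grip(0,40); r=bot.sense();print(r['width'],r['grip_force'],np.round(r['position'],1),r['time_s'])
s=bot.snapshot("scene");t=bot.snapshot("top");c=(338,285)
a=s['image'][c[1]-60:c[1]+40,c[0]-66:c[0]+67,::-1]
cv2.imwrite('pics/g1.png',cv2.resize(a,(798,600),interpolation=cv2.INTER_CUBIC))
E
```

```text
False
[ 0.2  0.1 -0.2]
24.081054261218206 40.98035395145416 [434.6 -91.9 -12.2] 18.025
```

View pics/g1.png

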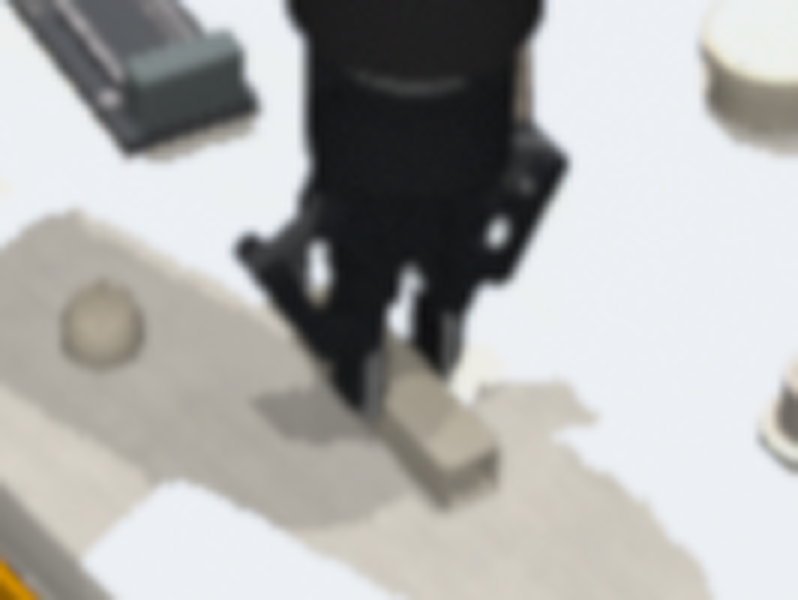

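Grasped at 24 mm opening with the pads on the tube's upper half, clear of the bench. Carry it to the bed.

```bash
python3 - <<'E'
from wheel import *
p=bot.sense()['position']
bot.servo_line([p[0],p[1],55],v=150)
bot.servo_line(list(jw(J,0,-50,55)),v=180,rotation=O)
bot.servo_line(list(jw(J,0,-50,14)),v=100)
h=bot.servo_line(list(jw(J,0,-50,-5)),v=25,max_force=6)
r=bot.sense();print(h,r['width'],r['grip_force'],np.round(r['position'],1),np.round(r['force'],1),r['time_s'])
s=bot.snapshot("scene");t=bot.snapshot("top")
c=proj(s,np.array([jw(J,0,-40,20)]))[0].astype(int);a=s['image'][c[1]-50:c[1]+50,c[0]-50:c[0]+50,::-1]
c=proj(t,np.array([jw(J,0,-40,20)]))[0].astype(int);b=t['image'][c[1]-50:c[1]+50,c[0]-50:c[0]+50,::-1]
cv2.imwrite('pics/b1.png',cv2.resize(np.hstack([a,b]),(800,400),interpolation=cv2.INTER_CUBIC))
E
```

```text
True 24.184198933732418 40.97877860069275 [486.5 154.7  -2.2] [-0.7 -0.4  3.7] 21.4583
```

View pics/b1.png

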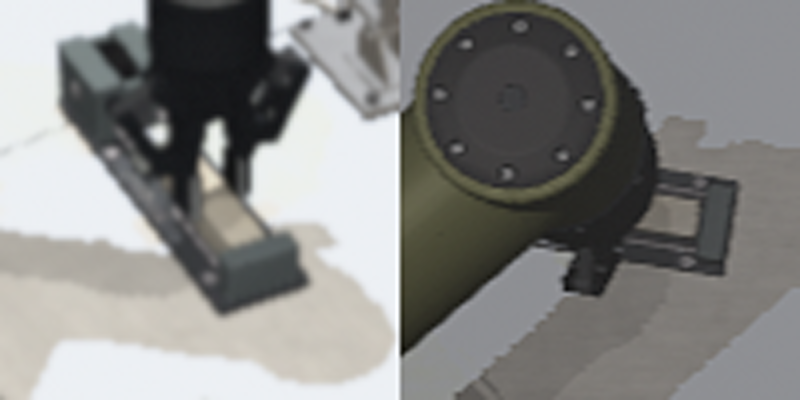

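The tube is seated: contact came at z = −2.2, exactly 10 mm above the grasp height. It lies between the rails, about 4 mm from the stop. Release it and close the jaw.

```bash
python3 - <<'E'
from wheel import *
bot.grip(42); p=bot.sense()['position']
bot.servo_line([p[0],p[1],75],v=120)
bot.servo_line(list(jw(J,0,WY+14,75)),v=250)
bot.grip(0)
print(look()[2])
print(stroke2(14,-12)); 
print(look()[2]); 
print(stroke2(12,-6,z=32.3)); print(bot.sense()['time_s'])
bot.servo_line(list(jw(J,0,WY,110)),v=200)
s,t,g=look();print(g,bot.sense()['time_s'])
c=proj(s,np.array([jw(J,0,-20,20)]))[0].astype(int);a=s['image'][c[1]-50:c[1]+50,c[0]-50:c[0]+50,::-1]
c=proj(t,np.array([jw(J,0,-20,20)]))[0].astype(int);b=t['image'][c[1]-50:c[1]+50,c[0]-50:c[0]+50,::-1]
cv2.imwrite('pics/c1.png',cv2.resize(np.hstack([a,b]),(800,400),interpolation=cv2.INTER_CUBIC))
E
```

```text
[[119.0, 27.3], [118.5, 47.6]]
(False, [[-0.2, 0.1, 1.5], [1.3, -0.9, 2.7], [1.2, -1.8, 3.8], [-0.3, -2.7, 2.5]])
[[104.5, 19.8], [104.5, 47.8]]
(False, [[-0.7, 1.5, 2.9], [1.1, 2.0, 3.7], [1.4, 1.7, 4.0], [2.1, 1.1, 5.4]])
27.5583
[[104.5, 19.9], [104.5, 48.2]] 28.1583
```

View pics/c1.png

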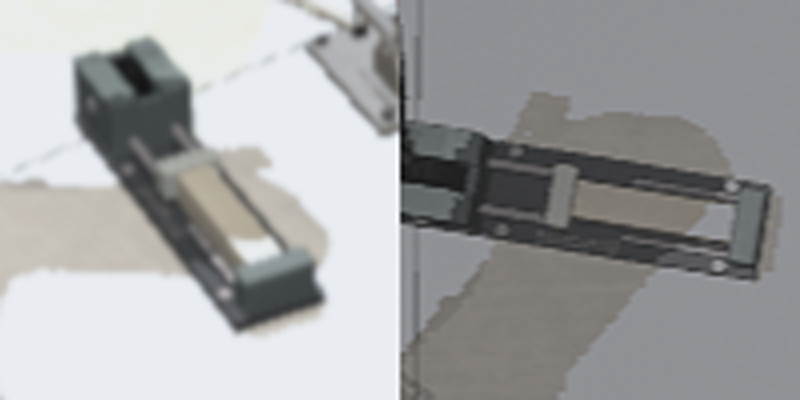

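The tube lies flat, end to end between the stop and the jaw. The gap is 104.5 mm and didn't change on the second stroke. One last tightening stroke, then retreat and hand in.

```bash
python3 - <<'E'
from wheel import *
bot.servo_line(list(jw(J,0,WY+10,60)),v=200)
print(stroke2(10,-8,z=32.2,v=40))
bot.servo_line(list(jw(J,0,WY,130)),v=200); bot.pause(.3)
print(look()[2],bot.sense()['time_s'])
print(bot.finish_job())
E
```

```text
(False, [[0.4, 0.8, 3.8], [1.8, 1.9, 5.1], [0.4, 1.9, 5.6], [0.3, 1.9, 5.3]])
[[104.5, 20.3], [104.5, 47.6]] 31.3333
the job is handed in; nothing more can be done
None
```

The short tube is clamped end to end in the jig: the jaw gap measures about 104.5 mm on the 105 mm tube and stayed there through two more tightening strokes; the job was handed in at about 31 s, with no verdict returned.

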